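Gauge a ring on the tapered mandrel and store it by size

ROBOT

A 6-joint arm with a two-finger parallel gripper is mounted at the origin on a cart in front of the work surface, level with it; the furniture and walls round the work are solid. World frame = base frame: x ahead of the robot, y to its left, z up, the work surface at z = 0. Lengths are in m, angles in rad, forces in N, time in s.
With the tool pointing down it reaches from about 0.425 to 1.125 m from the base axis. Payload 14.9 kg.
Tool frame: the origin (TCP) lies at the very end of the fingers, on their centre line; the grasp point (between the pads) lies 19 mm behind it; z points along the fingers, x is the direction in which the jaws open and shut, and the axes are right-handed (so a half turn about z gives the same grasp; the last joint's range is limited). The gripper opens to 91 mm and grips with 3 to 60 N. Pads are 32 mm wide; open, the fingers measure 118 mm over their backs; the gripper's body (76 mm by 178 mm) begins 60 mm behind the grasp point.
Start: joints at [1.256, 0.379, 1.734, -0, 1.028, -0.033], TCP at [0.195, 0.672, 0.214] pointing down, gripper open.
Joint ranges: [-2.77, 2.77], [-0.74, 2.19], [0, 2.66], [-1.06, 4.2], [0.31, 2.87], [-3.08, 3.08]. Speed limits (rad/s): [1.89, 1.89, 2.39, 3.14, 3.14, 3.14].

INTERFACE

Orientations are given as a unit quaternion [x, y, z, w].
In Python, from station import bot gives the robot as it stands.
- The arm moves only by the tool play_rows, never from a script. Its argument "motion" is a list of rows, each a list of 2 entries, a list of its own where there are three numbers: the shift along the tool's x, y, z in cm, then the turn, a rotation vector about the tool's x, y, z in degrees. In form: [[[x, y, z], [wx, wy, wz]], ...]. A call has 1 to 10 rows; each row shifts and turns the commanded pose from where the row before left it, along the tool's axes as they then stand; what a row does not reach is not made up. A row lasts 1/12 s, in which the tool goes at most 41.7 mm and 7.16 degrees, less where a joint would pass 70% of its speed; a pose out of reach is approached as far as the arm can. A call is refused whole if a number of a shift passes 4.17 or a number of a turn 7.16, either way. A call with a gripper value outside its range is refused whole. "jaw" is the gripper's target within -1 to 1 (shut at 1, half-way at 0, fully open at -1), set as the call begins (left out, the last holds). The fingers move at their own pace and stop on an object; "squeeze" is the grip in N (left out, the last holds). Time passes only in rows, so rows that do not move let the fingers close. It gives the time, the measured TCP pose, the force and the opening at its end, in the units of the state.
- bot.sense(): the state, without advancing time (a new reading comes with each control period).
- bot.camera(name): name is "scene" or "top" or "wrist"; returns the picture (480x640x3 uint8, red, green, blue); there is no depth.
- bot.camera_params(name): a dict with "intrinsics" (3x3 intrinsics, pixels), "R" (3x3) and "t" (3): a world point X has camera coordinates R X + t; the wrist camera has in their place "hand_eye" (4x4, takes a point from camera to tool coordinates, whose origin is the TCP and whose axes are the tool frame's). Camera axes: x right, y down, z forward; pixel columns grow to the right and rows downward; lengths in m; the calibration is good to about 2 mm. A picture is of the moment at which its call begins: read the wrist's pose just before it. camera_params takes no time and is no camera call.
- bot.hand_in(): hands the job in, once; it reports no verdict.
Trained networks look in the newest picture that a camera, given by its name, has taken for a name from the list of things; names that differ only in an ending like _2 or _b are one class to them, and where a whole thing is asked for, a point or a joint stands for the part that bears it (a point fixed in the world has none). Each returns a list of dicts, best first, with "p" (0 to 1); they miss things now and then, are a little off and sometimes report something else, mostly with a low value. They report only what shows in the picture. A call takes as long as a camera call.
- bot.recognise(camera, name): "extent" ([left, top, right, bottom] as shares, 0 to 1, of the picture: columns of its width, rows of its height, round what is visible of it).
- bot.pinpoint(camera, name): "position" ([column, row] as shares, 0 to 1, of the picture: columns of its width, rows of its height: a listed point, or the origin of a listed thing).
The state is a dict: "clock": time; "qpos": joint angles; "dq": joint speeds; "effort": joint torques, N m; "tool_pos": TCP position; "orientation": TCP orientation; "force": force on the tool from outside, world axes, zero at the start; "torque": the same for the moment, N m; "grip_width": finger opening in m.
Only numpy, scipy, OpenCV 4.12 (cv2) and the standard library are available. Lean on these libraries where they do the work, as an engineer would, in place of code of your own. Each camera call takes 0.05 s, during which the arm holds its last target. There are 200 camera calls.

TASK

Take the steel ring that lies alone on the rubber pad, slide it down the tapered ring gauge until it stops, keep it pressed home and level there for half a second with a light steady push of about 10 N (never more than 20 N), and see in which of the three marked bands it has stopped. Then lift it off and put it down flat on the storage post of that size: the slim post for the upper band, the middle post for the middle band, the thick post for the lower band. Leave the other rings in the tray and the other things on the worktop where they are.

Things in the scene. Friction and masses are not known exactly. Their poses are not given: they have to be found in the camera images.
- ring_a_mid (a point): centre (half-way up, 9 mm above the underside; z along the axis) of one of five loose steel rings, alike outside: 54 mm across, 18 mm tall, 0.12 to 0.2 kg. Their bores differ, between 23 and 39 mm, and are not told; each is at least 8 mm wider than its post. The one to gauge lies alone on the rubber pad (a different one from run to run); the other four lie in the tray
- ring_b_mid (a point): centre (half-way up, 9 mm above the underside; z along the axis) of one of five loose steel rings, alike outside: 54 mm across, 18 mm tall, 0.12 to 0.2 kg. Their bores differ, between 23 and 39 mm, and are not told; each is at least 8 mm wider than its post. The one to gauge lies alone on the rubber pad (a different one from run to run); the other four lie in the tray
- ring_c_mid (a point): centre (half-way up, 9 mm above the underside; z along the axis) of one of five loose steel rings, alike outside: 54 mm across, 18 mm tall, 0.12 to 0.2 kg. Their bores differ, between 23 and 39 mm, and are not told; each is at least 8 mm wider than its post. The one to gauge lies alone on the rubber pad (a different one from run to run); the other four lie in the tray
- ring_d_mid (a point): centre (half-way up, 9 mm above the underside; z along the axis) of one of five loose steel rings, alike outside: 54 mm across, 18 mm tall, 0.12 to 0.2 kg. Their bores differ, between 23 and 39 mm, and are not told; each is at least 8 mm wider than its post. The one to gauge lies alone on the rubber pad (a different one from run to run); the other four lie in the tray
- ring_e_mid (a point): centre (half-way up, 9 mm above the underside; z along the axis) of one of five loose steel rings, alike outside: 54 mm across, 18 mm tall, 0.12 to 0.2 kg. Their bores differ, between 23 and 39 mm, and are not told; each is at least 8 mm wider than its post. The one to gauge lies alone on the rubber pad (a different one from run to run); the other four lie in the tray
- gauge_tip (a point): centre of the flat tip, 100 mm above the worktop, of the fixed ring gauge: an upright tapered steel mandrel, z up. From its 14 mm wide tip it flares to 20 mm at 4 mm below, then tapers evenly, 1 mm more diameter for every 2 mm down, to 42 mm at 48 mm below; under that a narrow column leaves room for fingers. Engraved lines 10, 22, 34 and 46 mm below the tip bound three bands
- gauge: the same ring gauge; origin at the centre of the underside of its round foot (90 mm across, 12 mm high). The underside of a ring stops within one of the three bands, somewhere between its lines: the upper (one dot, 10 to 22 mm below the tip), the middle (two dots, 22 to 34) or the lower (three dots, 34 to 46). Past first contact the push grows by some 5 to 10 N for each mm
- post_slim_seat (a point): fixed storage post for rings that stop in the upper band: the slim one, 16 mm in diameter, standing 36 mm up from a round seat 46 mm across, 20 mm above the worktop, on a 60 mm foot; one dot on the seat's front. Point: middle of the seat's top, where a ring's underside rests; z up. The three posts change places from run to run
- post_middle_seat (a point): fixed storage post for rings that stop in the middle band: the middle one, 22 mm in diameter, standing 36 mm up from a round seat 46 mm across, 20 mm above the worktop, on a 60 mm foot; two dots on the seat's front. Point: middle of the seat's top, where a ring's underside rests; z up. The three posts change places from run to run
- post_thick_seat (a point): fixed storage post for rings that stop in the lower band: the thick one, 28 mm in diameter, standing 36 mm up from a round seat 46 mm across, 20 mm above the worktop, on a 60 mm foot; three dots on the seat's front. Point: middle of the seat's top, where a ring's underside rests; z up. The three posts change places from run to run
- pad: fixed dark square rubber pad, 85 x 85 x 4 mm; origin at the centre of its underside, z up. The ring to gauge lies on it, within 10 mm of its middle
- tray: fixed low grey tray, 70 x 264 mm, walls 14 mm high, in four cells, each with one ring that stays there; origin at the centre of its underside, long side along its y
- calculator: bystander: 108 x 66 x 13 mm; loose on the worktop, to be left alone; origin at the centre of its underside
- marker_red: bystander: marker pen with a red cap, 14 x 133 x 16 mm; loose on the worktop, to be left alone; origin at the centre of its underside
- snips: bystander: thread snips with red grips, 25 x 114 x 9 mm; loose on the worktop, to be left alone; origin at the centre of its underside
- tally_counter: bystander: white hand counter, 68 x 42 x 21 mm; loose on the worktop, to be left alone; origin at the centre of its underside
- tape_roll: bystander: roll of tape lying flat, 67 mm across, 19 mm tall; loose on the worktop, to be left alone; origin at the centre of its underside

How it is judged:
On the way, in this order (a step that is already met when the one before it is completed fails the run):
1. the ring from the pad is pressed home on the taper: level, centred, at the height where its bore stops, with more than 6 N between ring and gauge, the four other rings still in the tray (((z of ring_a_mid in the frame of gauge_tip between -0.0235 and -0.0135 m and horizontal distance between ring_a_mid and gauge_tip below 0.004 m and angle between ring_a_mid's own z axis and vertical below 0.12 rad and contact force between ring_a and gauge above 6 N and horizontal distance between each of ring_b_mid, ring_c_mid, ring_d_mid, ring_e_mid and tray below 0.125 m and height (world z) of each of ring_b_mid, ring_c_mid, ring_d_mid, ring_e_mid below 0.03 m) or (z of ring_b_mid in the frame of gauge_tip between -0.034 and -0.024 m and horizontal distance between ring_b_mid and gauge_tip below 0.004 m and angle between ring_b_mid's own z axis and vertical below 0.12 rad and contact force between ring_b and gauge above 6 N and horizontal distance between each of ring_a_mid, ring_c_mid, ring_d_mid, ring_e_mid and tray below 0.125 m and height (world z) of each of ring_a_mid, ring_c_mid, ring_d_mid, ring_e_mid below 0.03 m) or (z of ring_c_mid in the frame of gauge_tip between -0.0095 and 0.0005 m and horizontal distance between ring_c_mid and gauge_tip below 0.004 m and angle between ring_c_mid's own z axis and vertical below 0.12 rad and contact force between ring_c and gauge above 6 N and horizontal distance between each of ring_a_mid, ring_b_mid, ring_d_mid, ring_e_mid and tray below 0.125 m and height (world z) of each of ring_a_mid, ring_b_mid, ring_d_mid, ring_e_mid below 0.03 m) or (z of ring_d_mid in the frame of gauge_tip between -0.014 and -0.004 m and horizontal distance between ring_d_mid and gauge_tip below 0.004 m and angle between ring_d_mid's own z axis and vertical below 0.12 rad and contact force between ring_d and gauge above 6 N and horizontal distance between each of ring_a_mid, ring_b_mid, ring_c_mid, ring_e_mid and tray below 0.125 m and height (world z) of each of ring_a_mid, ring_b_mid, ring_c_mid, ring_e_mid below 0.03 m) or (z of ring_e_mid in the frame of gauge_tip between -0.038 and -0.028 m and horizontal distance between ring_e_mid and gauge_tip below 0.004 m and angle between ring_e_mid's own z axis and vertical below 0.12 rad and contact force between ring_e and gauge above 6 N and horizontal distance between each of ring_a_mid, ring_b_mid, ring_c_mid, ring_d_mid and tray below 0.125 m and height (world z) of each of ring_a_mid, ring_b_mid, ring_c_mid, ring_d_mid below 0.03 m))), for 0.2 s.
2. that ring lies flat on the seat of the post of its size (((horizontal distance between ring_a_mid and post_middle_seat below 0.008 m and z of ring_a_mid in the frame of post_middle_seat between 0.006 and 0.012 m and angle between ring_a_mid's own z axis and vertical below 0.08 rad and linear speed of ring_a below 0.02 m/s and horizontal distance between each of ring_b_mid, ring_c_mid, ring_d_mid, ring_e_mid and tray below 0.125 m and height (world z) of each of ring_b_mid, ring_c_mid, ring_d_mid, ring_e_mid below 0.03 m) or (horizontal distance between ring_b_mid and post_thick_seat below 0.008 m and z of ring_b_mid in the frame of post_thick_seat between 0.006 and 0.012 m and angle between ring_b_mid's own z axis and vertical below 0.08 rad and linear speed of ring_b below 0.02 m/s and horizontal distance between each of ring_a_mid, ring_c_mid, ring_d_mid, ring_e_mid and tray below 0.125 m and height (world z) of each of ring_a_mid, ring_c_mid, ring_d_mid, ring_e_mid below 0.03 m) or (horizontal distance between ring_c_mid and post_slim_seat below 0.008 m and z of ring_c_mid in the frame of post_slim_seat between 0.006 and 0.012 m and angle between ring_c_mid's own z axis and vertical below 0.08 rad and linear speed of ring_c below 0.02 m/s and horizontal distance between each of ring_a_mid, ring_b_mid, ring_d_mid, ring_e_mid and tray below 0.125 m and height (world z) of each of ring_a_mid, ring_b_mid, ring_d_mid, ring_e_mid below 0.03 m) or (horizontal distance between ring_d_mid and post_slim_seat below 0.008 m and z of ring_d_mid in the frame of post_slim_seat between 0.006 and 0.012 m and angle between ring_d_mid's own z axis and vertical below 0.08 rad and linear speed of ring_d below 0.02 m/s and horizontal distance between each of ring_a_mid, ring_b_mid, ring_c_mid, ring_e_mid and tray below 0.125 m and height (world z) of each of ring_a_mid, ring_b_mid, ring_c_mid, ring_e_mid below 0.03 m) or (horizontal distance between ring_e_mid and post_thick_seat below 0.008 m and z of ring_e_mid in the frame of post_thick_seat between 0.006 and 0.012 m and angle between ring_e_mid's own z axis and vertical below 0.08 rad and linear speed of ring_e below 0.02 m/s and horizontal distance between each of ring_a_mid, ring_b_mid, ring_c_mid, ring_d_mid and tray below 0.125 m and height (world z) of each of ring_a_mid, ring_b_mid, ring_c_mid, ring_d_mid below 0.03 m))), for 0.2 s.
At the end, for the whole second after the job is handed in: the ring from the pad lies at rest, flat (within 0.08 rad), on the seat of the post of its size (stops in the upper band: slim, middle band: middle, lower band: thick), its centre within 8 mm of the post's axis and its underside within 3 mm of the seat; the four other rings lie in the tray (((horizontal distance between ring_a_mid and post_middle_seat below 0.008 m and z of ring_a_mid in the frame of post_middle_seat between 0.006 and 0.012 m and angle between ring_a_mid's own z axis and vertical below 0.08 rad and linear speed of ring_a below 0.02 m/s and horizontal distance between each of ring_b_mid, ring_c_mid, ring_d_mid, ring_e_mid and tray below 0.125 m and height (world z) of each of ring_b_mid, ring_c_mid, ring_d_mid, ring_e_mid below 0.03 m) or (horizontal distance between ring_b_mid and post_thick_seat below 0.008 m and z of ring_b_mid in the frame of post_thick_seat between 0.006 and 0.012 m and angle between ring_b_mid's own z axis and vertical below 0.08 rad and linear speed of ring_b below 0.02 m/s and horizontal distance between each of ring_a_mid, ring_c_mid, ring_d_mid, ring_e_mid and tray below 0.125 m and height (world z) of each of ring_a_mid, ring_c_mid, ring_d_mid, ring_e_mid below 0.03 m) or (horizontal distance between ring_c_mid and post_slim_seat below 0.008 m and z of ring_c_mid in the frame of post_slim_seat between 0.006 and 0.012 m and angle between ring_c_mid's own z axis and vertical below 0.08 rad and linear speed of ring_c below 0.02 m/s and horizontal distance between each of ring_a_mid, ring_b_mid, ring_d_mid, ring_e_mid and tray below 0.125 m and height (world z) of each of ring_a_mid, ring_b_mid, ring_d_mid, ring_e_mid below 0.03 m) or (horizontal distance between ring_d_mid and post_slim_seat below 0.008 m and z of ring_d_mid in the frame of post_slim_seat between 0.006 and 0.012 m and angle between ring_d_mid's own z axis and vertical below 0.08 rad and linear speed of ring_d below 0.02 m/s and horizontal distance between each of ring_a_mid, ring_b_mid, ring_c_mid, ring_e_mid and tray below 0.125 m and height (world z) of each of ring_a_mid, ring_b_mid, ring_c_mid, ring_e_mid below 0.03 m) or (horizontal distance between ring_e_mid and post_thick_seat below 0.008 m and z of ring_e_mid in the frame of post_thick_seat between 0.006 and 0.012 m and angle between ring_e_mid's own z axis and vertical below 0.08 rad and linear speed of ring_e below 0.02 m/s and horizontal distance between each of ring_a_mid, ring_b_mid, ring_c_mid, ring_d_mid and tray below 0.125 m and height (world z) of each of ring_a_mid, ring_b_mid, ring_c_mid, ring_d_mid below 0.03 m))); the robot touches nothing.
It fails at once if a ring is forced onto the gauge: more than 34 N between them, all contacts of the wedge added (a downward push of well over 20 N) (contact force between any of ring_a, ring_b, ring_c, ring_d, ring_e and gauge above 34 N).
It fails at once if the robot presses on the gauge itself with more than 34 N (contact force between any of the fingers, the arm and gauge above 34 N).
It fails at once if a bystander is moved by more than 30 mm (distance of any of calculator, marker_red, snips, tally_counter, tape_roll from where it was at the start of the episode above 0.03 m).
It also fails if it takes over 50 s, if anything falls off the work surface, if the arm or the gripper's body presses on something with over 40 N, if the wrist force passes 120 N, or if a joint passes its speed limit or range.

## Working session

There is one attempt and no reset: what is moved stays moved. The work goes in short steps, Python scripts to look and compute and a tool call to move; the robot and the scene stay as the last step left them, time stands still between calls to the robot, and variables do not carry over. Pictures are saved under pics/ and viewed, about 8 in all and at most 12, crops included, and the job is handed in when it is done.

Besides the shell and the picture viewer there is one more tool, called by a JSON object that holds its "op" and its "data". play_rows: Moves the arm, as the interface text tells. Its arguments: {"type":"object","properties":{"motion":{"type":"array"},"jaw":{"type":"number"},"squeeze":{"type":"number"}},"required":["motion"]}

```bash
mkdir -p pics; cat > h.py <<'E'
import numpy as np, cv2
from station import bot
from scipy.spatial.transform import Rotation as Ro
def cam(name):
    p=bot.camera_params(name); K=np.array(p["intrinsics"])
    if "R" in p: R=np.array(p["R"]);t=np.array(p["t"])
    else:
        s=bot.sense(); T=np.eye(4);T[:3,:3]=Ro.from_quat(s["orientation"]).as_matrix();T[:3,3]=s["tool_pos"]
        W=np.linalg.inv(T@np.array(p["hand_eye"])); R=W[:3,:3];t=W[:3,3]
    return K,R,t
def ray(c,uv,z):
    K,R,t=c; d=R.T@np.linalg.inv(K)@[uv[0],uv[1],1]; o=-R.T@t
    return o+d*(z-o[2])/d[2]
def proj(c,X):
    K,R,t=c; q=K@(R@np.array(X)+t); return q[:2]/q[2]
def shot(name,f):
    c=cam(name); im=np.array(bot.camera(name)); cv2.imwrite(f"pics/{f}.png",im[:,:,::-1]); return c,im
E
python3 - <<'E'
from h import *
for n in ("top","scene"):
    c,im=shot(n,n+"0"); print(n,-c[1].T@c[2])
    for k,z in (("gauge_tip",.1),("post_slim_seat",.02),("post_middle_seat",.02),("post_thick_seat",.02),("pad",0),("tray",0),("ring_a_mid",.01)):
        for d in bot.pinpoint(n,k)[:6 if k[0]=='r' else 2]:
            uv=np.array(d["position"])*[640,480]; print(k,round(d["p"],2),uv.round(),ray(c,uv,z).round(4))
s=bot.sense();print(s)
E
```

```text
top [0.20928575 0.04037131 1.71956879]
gauge_tip 0.86 [386. 236.] [ 0.525  -0.0873  0.1   ]
post_slim_seat 0.52 [447. 216.] [ 0.6093 -0.293   0.02  ]
post_middle_seat 0.64 [468. 279.] [ 0.4001 -0.3524  0.02  ]
post_middle_seat 0.52 [440. 276.] [ 0.4106 -0.2653  0.02  ]
post_thick_seat 0.69 [465. 241.] [ 0.5244 -0.3492  0.02  ]
pad 0.57 [335. 267.] [0.4385 0.0732 0.    ]
ring_a_mid 0.41 [276. 264.] [0.444 0.27  0.01 ]
scene [-0.43001454  1.03559682  0.77816411]
gauge_tip 0.84 [364. 211.] [ 0.5282 -0.0789  0.1   ]
post_slim_seat 0.66 [391. 210.] [ 0.5908 -0.2791  0.02  ]
post_middle_seat 0.51 [434. 233.] [ 0.4021 -0.2377  0.02  ]
post_middle_seat 0.29 [342. 221.] [ 0.6457 -0.116   0.02  ]
post_thick_seat 0.65 [423. 211.] [ 0.5113 -0.3374  0.02  ]
pad 0.67 [346. 273.] [0.4513 0.0764 0.    ]
tray 0.98 [205. 347.] [0.4546 0.5133 0.    ]
ring_a_mid 0.85 [215. 336.] [0.4619 0.4814 0.01  ]
{'clock': 0.8, 'qpos': array([ 1.25570741e+00,  3.78900444e-01,  1.73419152e+00, -1.22764440e-05,
        1.02846660e+00, -3.32760268e-02]), 'dq': array([-0.00011824, -0.0015674 , -0.0005012 ,  0.00233942,  0.00115536,
       -0.00072604]), 'effort': array([-8.06658645e-04, -7.63627839e+01, -4.34737372e+01,  6.50576572e-02,
        3.87696305e-02,  4.45924786e-05]), 'tool_pos': array([0.19466863, 0.67241482, 0.21393566]), 'orientation': array([ 7.99403339e-01,  6.00794724e-01,  1.69791962e-05, -5.47804074e-06]), 'force': array([-0.48571344,  0.01049807, -0.50990231]), 'torque': array([ 0.02303214, -0.01780256,  0.00447162]), 'grip_width': 0.09099391365059241}
```

View pics/top0.png

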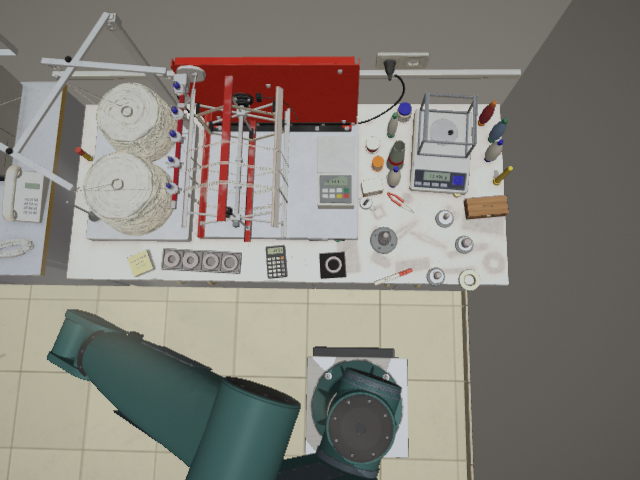

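View pics/scene0.png

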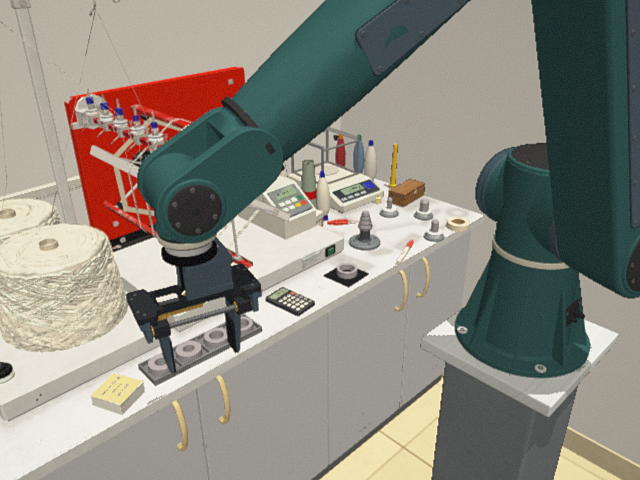

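The top view shows the ring on the pad at px (332,265), the gauge tip at (386,233), and the posts at (445,217), (465,243) and (436,275). In the scene view the arm is over the tray. I'll approach the pad first.

{"op": "play_rows", "data": {"motion": [[[-2.4,3.0,-0.4],[0,0,0]],[[-2.4,3.0,-0.4],[0,0,0]],[[-2.4,3.0,-0.4],[0,0,0]],[[-2.4,3.0,-0.4],[0,0,0]],[[-2.4,3.0,-0.4],[0,0,0]],[[-2.4,3.0,-0.4],[0,0,0]],[[-2.4,3.0,-0.4],[0,0,0]],[[-2.4,3.0,-0.4],[0,0,0]],[[-2.4,3.0,-0.4],[0,0,0]],[[-2.4,3.0,-0.4],[0,0,0]]], "jaw": -1, "squeeze": 20}}

```text
clock: 1.63
tool_pos: [0.4169, 0.3568, 0.2544]
orientation: [0.799, 0.601, 0.0, 0.0]
force: [1.0, 0.2, 0.3]
grip_width: 0.0911
```

{"op": "play_rows", "data": {"motion": [[[-3.2,1.4,0],[0,0,0]],[[-3.2,1.4,0],[0,0,0]],[[-3.2,1.4,0],[0,0,0]],[[-3.2,1.4,0],[0,0,0]],[[-3.2,1.4,0],[0,0,0]],[[-3.2,1.4,0],[0,0,0]],[[-3.2,1.4,0],[0,0,0]],[[-3.2,1.4,0],[0,0,0]],[[0,0,0],[0,0,0]],[[0,0,0],[0,0,0]]]}}

```text
clock: 2.47
tool_pos: [0.4527, 0.0801, 0.2541]
orientation: [0.8, 0.6, 0.0, 0.0]
force: [-0.8, 0.6, -0.6]
grip_width: 0.0913
```

```bash
python3 - <<'E'
from h import *
n="wrist"
c,im=shot(n,"w1"); print(n,-c[1].T@c[2])
for k,z in (("gauge_tip",.1),("pad",0),("ring_a_mid",.013),("post_middle_seat",.02)):
    for d in bot.pinpoint(n,k)[:2]:
        uv=np.array(d["position"])*[640,480]; print(k,round(d["p"],2),uv.round(),ray(c,uv,z).round(4))
for d in bot.recognise(n,"ring_a_mid"): print(d["p"],np.array(d["extent"])*[640,480,640,480])
s=bot.sense();print(s['tool_pos'],s['orientation'],s['force'],s['clock'],s['qpos'])
E
```

```text
wrist [0.39022216 0.09952947 0.42582023]
pad 0.95 [320. 199.] [0.4461 0.0845 0.    ]
post_middle_seat 0.84 [ 20. 256.] [ 0.4101 -0.2526  0.02  ]
[0.45238088 0.08233143 0.25390174] [ 7.98929277e-01  6.01424981e-01 -2.40894325e-05 -4.25821238e-05] [ 0.16753775  0.14988031 -0.74710358] 2.7667 [ 1.29301390e-01 -6.94030899e-02  2.17801536e+00  5.85717334e-05
  1.03306431e+00 -1.16129567e+00]
```

View pics/w1.png

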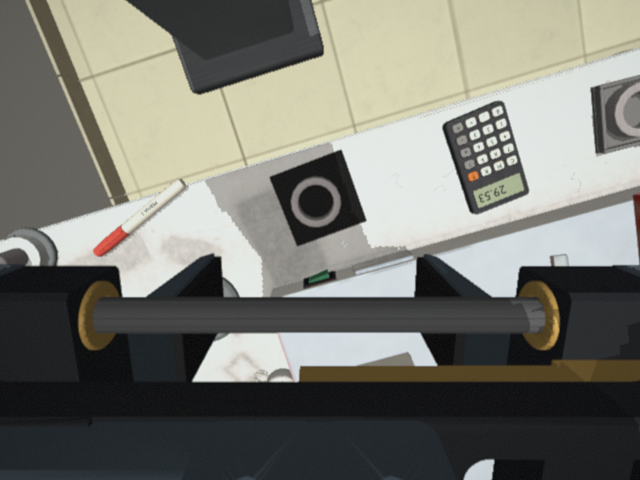

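Wrist view: ring on the pad at about (316,201), its bore about two thirds of its outside width. I'll refine that with a contour fit.

```bash
python3 - <<'E'
from h import *
c=cam("wrist"); im=cv2.imread("pics/w1.png",0)
roi=im[160:242,276:356]; print(np.percentile(roi,[5,50,95]))
m=(roi>70).astype(np.uint8)
cs,h=cv2.findContours(m,cv2.RETR_CCOMP,cv2.CHAIN_APPROX_NONE)
for k,q in enumerate(cs):
    if len(q)>60:
        e=cv2.fitEllipse(q); u=np.array(e[0])+[276,160]; print(h[0][k],u,e[1],ray(c,u,.022).round(4),ray(c,u,.013).round(4), c[0][0,0])
E
```

```text
[ 22.  31. 173.]
[ 1 -1 -1 -1] [342.76813507 235.07809448] (13.291696548461914, 53.39651870727539) [0.4878 0.1007 0.022 ] [0.49   0.1007 0.013 ] 379.52287004533014
[ 2  0 -1 -1] [282.73338509 227.99142456] (15.252476692199707, 55.502113342285156) [0.4621 0.0401 0.022 ] [0.4637 0.0387 0.013 ] 379.52287004533014
[ 4  1  3 -1] [315.41532135 201.61568832] (49.1230354309082, 49.4631233215332) [0.4442 0.0823 0.022 ] [0.4454 0.0818 0.013 ] 379.52287004533014
[-1 -1 -1  2] [315.44271469 201.26413345] (34.41500473022461, 35.5278434753418) [0.4439 0.0824 0.022 ] [0.4451 0.082  0.013 ] 379.52287004533014
[ 5  2 -1 -1] [351.22653961 168.13354301] (8.502108573913574, 35.5204963684082) [0.4208 0.1281 0.022 ] [0.4215 0.1287 0.013 ] 379.52287004533014
[-1  4 -1 -1] [286.06893349 165.00671577] (11.314312934875488, 43.82328414916992) [0.3988 0.0635 0.022 ] [0.399  0.0627 0.013 ] 379.52287004533014
```

{"op": "play_rows", "data": {"motion": [[[-0.2,-0.8,2.0],[0,0,0]],[[0,0,3.5],[0,0,0]],[[0,0,3.5],[0,0,0]],[[0,0,3.5],[0,0,0]],[[0,0,3.5],[0,0,0]],[[0,0,3.0],[0,0,0]],[[0,0,2.0],[0,0,0]],[[0,0,1.5],[0,0,0]],[[0,0,1.0],[0,0,0]],[[0,0,0],[0,0,0]]]}}

```text
clock: 3.6
tool_pos: [0.4432, 0.0821, 0.0174]
orientation: [0.799, 0.601, -0.001, -0.001]
force: [-1.1, -0.3, -0.2]
grip_width: 0.091
```

```bash
python3 - <<'E'
from h import *
c,im=shot("wrist","w2")
print(proj(c,[.444,.0823,.022]))
s=bot.sense();print(s['tool_pos'],s['force'],s['clock'])
E
```

```text
[317.23166939 291.15188968]
[0.44382262 0.08205644 0.01847882] [ 0.49069316 -1.03716846  0.23449028] 3.65
```

View pics/w2.png

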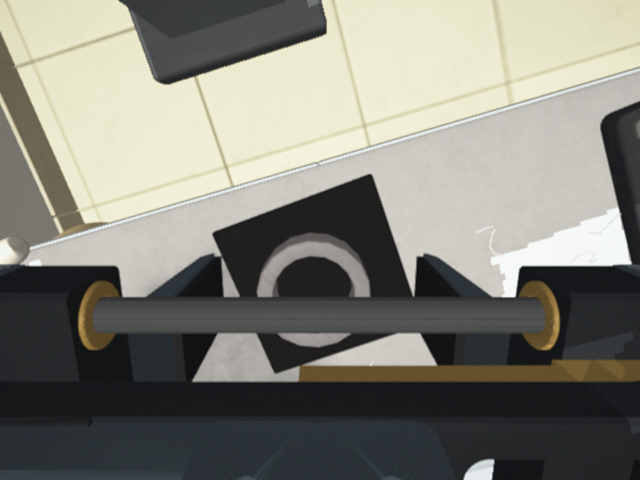

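Ring between the fingers, centred at about (313,291) against a predicted (317,291). I'll descend and grip.

{"op": "play_rows", "data": {"motion": [[[0.15,0,0.5],[0,0,0]],[[0,0,0.4],[0,0,0]],[[0,0,0.2],[0,0,0]],[[0,0,0],[0,0,0]],[[0,0,0],[0,0,0]]]}}

```text
clock: 4.07
tool_pos: [0.4448, 0.0831, 0.0082]
orientation: [0.799, 0.601, 0.0, 0.0]
force: [-0.0, -0.4, 0.1]
grip_width: 0.091
```

{"op": "play_rows", "data": {"motion": [[[0,0,0],[0,0,0]],[[0,0,0],[0,0,0]],[[0,0,0],[0,0,0]],[[0,0,0],[0,0,0]],[[0,0,0],[0,0,0]],[[0,0,0],[0,0,0]],[[0,0,0],[0,0,0]],[[0,0,0],[0,0,0]]], "jaw": 1, "squeeze": 30}}

```text
clock: 4.73
tool_pos: [0.4446, 0.0831, 0.008]
orientation: [0.799, 0.601, -0.0, -0.0]
force: [-1.5, -1.3, 3.5]
grip_width: 0.0532
```

{"op": "play_rows", "data": {"motion": [[[0,0,-1],[0,0,0]],[[0,0,-2],[0,0,0]],[[0,0,-3.5],[0,0,0]],[[0,0,-3.5],[0,0,0]],[[0,0,-3.5],[0,0,0]],[[0,0,-3.5],[0,0,0]],[[0,0,-3.0],[0,0,0]],[[0,0,-2.0],[0,0,0]],[[0,0,0],[0,0,0]]]}}

```text
clock: 5.48
tool_pos: [0.4465, 0.0834, 0.2327]
orientation: [0.799, 0.601, 0.003, 0.002]
force: [0.9, 0.1, -0.6]
grip_width: 0.0527
```

{"op": "play_rows", "data": {"motion": [[[-1.7,2.5,-0.6],[0,0,0]],[[-1.7,2.5,-0.6],[0,0,0]],[[-1.7,2.5,-0.6],[0,0,0]],[[-1.7,2.5,-0.6],[0,0,0]],[[-1.8,2.5,-0.6],[0,0,0]],[[-1.8,2.5,-0.6],[0,0,0]],[[-1.8,2.5,-0.6],[0,0,0]],[[-1.8,2.5,-0.6],[0,0,0]],[[0,0,0],[0,0,0]],[[0,0,0],[0,0,0]]]}}

```text
clock: 6.32
tool_pos: [0.5978, -0.1078, 0.275]
orientation: [0.8, 0.6, -0.0, -0.001]
force: [-0.3, 0.4, -1.0]
grip_width: 0.0528
```

```bash
python3 - <<'E'
from h import *
n="wrist"
c,im=shot(n,"w3")
for k,z in (("gauge_tip",.1),("gauge",0),("post_slim_seat",.02),("post_middle_seat",.02),("post_thick_seat",.02)):
    for d in bot.pinpoint(n,k)[:3]:
        uv=np.array(d["position"])*[640,480]; print(k,round(d["p"],2),uv.round(1),ray(c,uv,z).round(4))
s=bot.sense();print(s['tool_pos'],s['force'],s['clock'],s['grip_width'])
E
```

```text
gauge_tip 0.84 [319.5 138.7] [ 0.5292 -0.0858  0.1   ]
gauge 0.86 [321.  141.1] [ 0.5304 -0.0841  0.    ]
gauge 0.46 [136.9  72.3] [ 0.4037 -0.2574  0.    ]
gauge 0.45 [48.9 98. ] [ 0.401  -0.3616  0.    ]
post_slim_seat 0.62 [169.4 256.3] [ 0.6063 -0.291   0.02  ]
post_middle_seat 0.84 [134.   73.8] [ 0.4101 -0.2533  0.02  ]
post_thick_seat 0.76 [ 92.4 196.7] [ 0.5167 -0.3486  0.02  ]
[ 0.59730358 -0.10620815  0.2757118 ] [ 0.92421524 -0.45204473 -1.76004666] 6.6167 0.052804175422115275
```

View pics/w3.png

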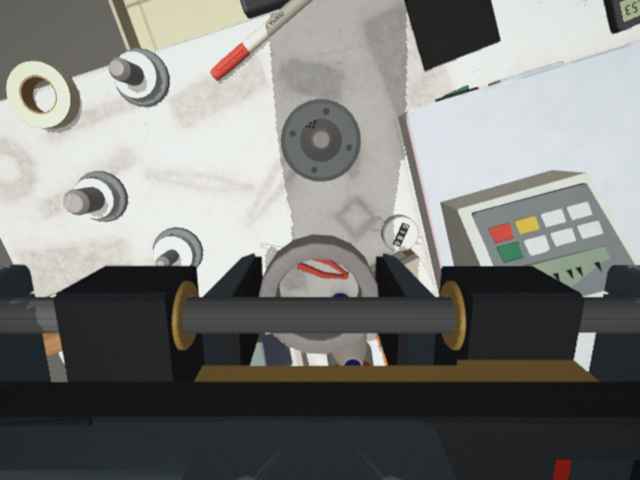

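Gauge tip at (320,139) and its foot around it. Thick post at (95,195), middle post at (140,75), slim post at (175,250). The held ring is at about (319,294). Next I'll compare the ring's place with its prediction and refine the gauge and thick post with ellipse fits.

```bash
python3 - <<'E'
from h import *
c=cam("wrist"); s=bot.sense(); im=cv2.imread("pics/w3.png"); g=cv2.cvtColor(im,cv2.COLOR_BGR2GRAY)
p=s['tool_pos']
R=Ro.from_quat(s["orientation"]).as_matrix()
# ring outline predicted at underside/top for offset grid; print center, extents
for dz in (-.004,.014):
    pts=np.array([proj(c,p+R@[27e-3*np.cos(a),27e-3*np.sin(a),-dz]) for a in np.linspace(0,6.28,90)])
    print("pred ring",dz,proj(c,p+R@[0,0,-dz]),pts.min(0),pts.max(0))
def edge(center,r0,r1,dark):
    out=[]
    gb=cv2.GaussianBlur(g,(3,3),0).astype(float)
    for a in np.linspace(0,2*np.pi,120,endpoint=False):
        rs=np.arange(r0,r1,.25); x=center[0]+rs*np.cos(a); y=center[1]+rs*np.sin(a)
        v=cv2.remap(gb.astype(np.float32),x[None].astype(np.float32),y[None].astype(np.float32),1)[0]
        d=np.diff(v)*dark; out.append((x[d.argmax()],y[d.argmax()]))
    return np.array(out,np.float32)
def fit(pts):
    for _ in range(3):
        e=cv2.fitEllipseAMS(pts); d=np.hypot(*(pts-e[0]).T); a=np.median(d); pts=pts[abs(d-a)<max(2.5,3*np.median(abs(d-a)))]
    return e,len(pts)
for nm,cen,r0,r1,dk,z in (("tip",(320,139),5,12,-1,.1),("foot",(320,140),33,45,1,.012)):
    e,n=fit(edge(cen,r0,r1,dk)); print(nm,e,n,ray(c,e[0],z).round(4))
    print(" diam mm", np.array(e[1])/c[0][0,0]*( (c[1]@ray(c,e[0],z)+c[2])[2])*1e3)
crop=im[40:360,20:400]; cv2.imwrite("pics/w3c.png",cv2.resize(crop,None,fx=2,fy=2,interpolation=cv2.INTER_CUBIC)[:600,:800])
E
```

```text
pred ring -0.004 [316.41904569 283.31690178] [261.34185909 229.52967717] [371.47177647 333.54327756]
pred ring 0.014 [316.1953778  297.53380888] [255.39902196 238.50728908] [376.95851436 352.26253858]
tip ((320.75653076171875, 139.33624267578125), (15.696155548095703, 16.179018020629883), 209.0594940185547) 120 [ 0.5296 -0.0835  0.1   ]
 diam mm [13.90650965 14.33431706]
foot ((320.3492126464844, 139.8455810546875), (79.75143432617188, 82.14956665039062), 180.51210021972656) 120 [ 0.5286 -0.0832  0.012 ]
 diam mm [88.5814222 91.245073 ]
```

View pics/w3c.png

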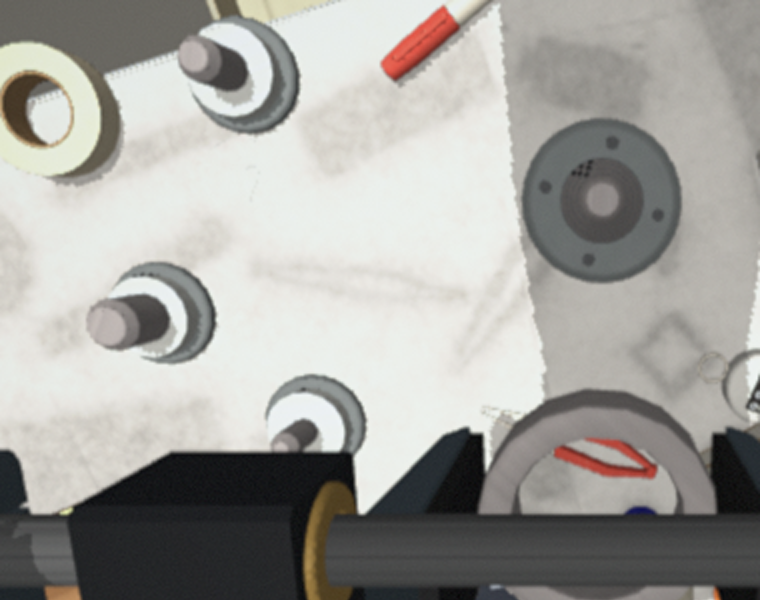

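```bash
python3 - <<'E'
from h import *
from scipy.optimize import least_squares
p_=bot.camera_params("wrist");K=np.array(p_["intrinsics"]);H=np.array(p_["hand_eye"]);Wi=np.linalg.inv(H)
c=(K,Wi[:3,:3],Wi[:3,3])  # tool-frame camera
s=bot.sense(); Rq=Ro.from_quat(s["orientation"]).as_matrix()
def toolray(uv,z): return ray(c,uv,z)
# ring top face outer circle: w2 top plane z_world=.022,tcp .0185 -> tool z=-.0035 ; w3 tool z=-.014
for f,zt,cen,r0,r1,fac in (("w2",-.0035,(313.5,291),50,62,1),("w3",-.014,(319,300),52,66,1)):
    g=cv2.GaussianBlur(cv2.imread(f"pics/{f}.png",0),(3,3),0).astype(np.float32)
    pts=[]
    for a in np.deg2rad(np.r_[185:356:3]) if f=="w2" else np.deg2rad(np.r_[212:330:3]):
        rs=np.arange(r0,r1,.25); x=cen[0]+rs*np.cos(a); y=cen[1]+rs*np.sin(a)
        v=cv2.remap(g,x[None].astype(np.float32),y[None].astype(np.float32),1)[0]
        k=np.diff(v).argmin(); pts.append((x[k],y[k]))
    X=np.array([toolray(u,zt)[:2] for u in pts])
    fun=lambda q:np.hypot(*(X-q[:2]).T)-.027
    r=least_squares(fun,[0,0],loss="soft_l1",f_scale=.0005)
    # fixed radius; also free
    r2=least_squares(lambda q:np.hypot(*(X-q[:2]).T)-q[2],[0,0,.027],loss="soft_l1",f_scale=.0005)
    print(f,"ring in tool xy mm",r.x*1e3,np.median(abs(r.fun))*1e3,r2.x*1e3)
print("tcp w2",.44382,.08206,"w3",s['tool_pos'])
for nm,uv,z in (("tip",(320.76,139.34),.1),("foot",(320.35,139.85),.012),("thickseat",(92.4,196.7),.02)):
    print(nm,"in tool mm",toolray(uv,s['tool_pos'][2]-z).round(4)*1e3)
E
```

```text
w2 ring in tool xy mm [-1.38754505  3.74102327] 0.19029379138415375 [-1.39153903  3.38714057 26.71428167]
w3 ring in tool xy mm [1.0420604  2.28798638] 0.14476427954608975 [ 1.03540931  1.70540341 26.48821637]
tcp w2 0.44382 0.08206 w3 [ 0.59730358 -0.10620815  0.2757118 ]
tip in tool mm [  3.  -71.3 175.7]
foot in tool mm [  3.1 -72.2 263.7]
thickseat in tool mm [-254.3  -10.1  255.7]
```

{"op": "play_rows", "data": {"motion": [[[0.2,-2.4,0],[0,0,0]],[[0,-2.4,0],[0,0,0]],[[0,-2.4,0],[0,0,0]],[[0,0,2],[0,0,0]],[[0,0,3.5],[0,0,0]],[[0,0,3.5],[0,0,0]],[[0,0,3.5],[0,0,0]],[[0,0,2.5],[0,0,0]],[[0,0,0.9],[0,0,0]],[[0,0,0],[0,0,0]]]}}

```text
clock: 7.45
tool_pos: [0.5279, -0.0845, 0.1153]
orientation: [0.799, 0.601, -0.001, -0.001]
force: [0.3, 0.0, -1.7]
grip_width: 0.0529
```

```bash
python3 - <<'E'
from h import *
c,im=shot("wrist","w4"); s=bot.sense()
cs=cam("scene"); si=np.array(bot.camera("scene"))[:,:,::-1]
u=proj(cs,[.53,-.084,.1]).astype(int); print(u)
R=Ro.from_quat(s["orientation"]).as_matrix(); print(s['tool_pos'],s['force'],R.round(3).tolist(),s['clock'])
a=cv2.resize(im[210:400,200:440,::-1],(720,570)[:2]) ; b=cv2.resize(si[u[1]-60:u[1]+60,u[0]-75:u[0]+75],(400,320))
cv2.imwrite("pics/w4c.png",cv2.resize(im[230:380,220:420,::-1],(800,600),interpolation=cv2.INTER_CUBIC))
cv2.imwrite("pics/s4c.png",cv2.resize(si[u[1]-75:u[1]+75,u[0]-100:u[0]+100],(800,600),interpolation=cv2.INTER_CUBIC))
E
```

```text
[365 210]
[ 0.52908398 -0.08473735  0.11700696] [ 0.20891523 -0.94746308 -0.8183498 ] [[0.278, 0.961, -0.001], [0.961, -0.278, 0.0], [-0.0, -0.001, -1.0]] 7.5
```

View pics/w4c.png

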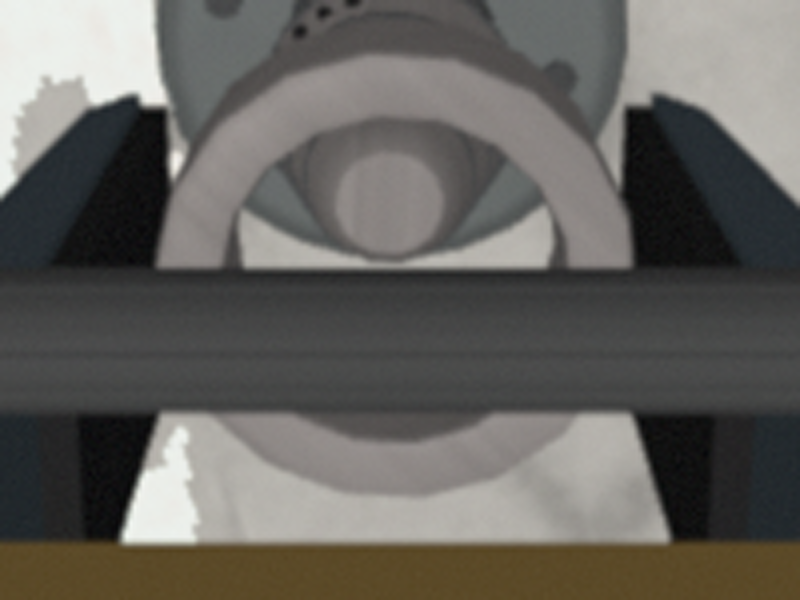

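Ring outer face centred at about (318.8,298) and tip at (317,280.8) in full-image pixels. I'll turn both into tool coordinates.

```bash
python3 - <<'E'
from h import *
from scipy.optimize import least_squares
p_=bot.camera_params("wrist");Wi=np.linalg.inv(np.array(p_["hand_eye"]));c=(np.array(p_["intrinsics"]),Wi[:3,:3],Wi[:3,3])
tz=bot.sense()["tool_pos"][2]
g=cv2.GaussianBlur(cv2.imread("pics/w4.png",0),(3,3),0).astype(np.float32)
def fit(cen,r0,r1,degs,z,R):
    X=[]
    for a in np.deg2rad(degs):
        rs=np.arange(r0,r1,.2); x=cen[0]+rs*np.cos(a); y=cen[1]+rs*np.sin(a)
        v=cv2.remap(g,x[None].astype(np.float32),y[None].astype(np.float32),1)[0]
        k=np.diff(v).argmin(); X.append(ray(c,(x[k],y[k]),z)[:2])
    X=np.array(X); r=least_squares(lambda q:np.hypot(*(X-q).T)-R,[0,0],loss="soft_l1",f_scale=.0005)
    return r.x*1e3,np.median(abs(r.fun))*1e3
print("ring",fit((318.8,298),50,65,np.r_[195:346:3],-.014,.027),fit((318.8,298),50,65,np.r_[195:346:3,50:130:3],-.014,.027))
print("tip",fit((317,280.8),10,17,np.r_[150:391:4],tz-.1,.007), tz)
E
```

```text
ring (array([1.05085601, 2.16633939]), np.float64(0.12581177223812412)) (array([1.10403955, 1.71951895]), np.float64(0.6445261093743666))
tip (array([0.15575295, 3.54815918]), np.float64(0.10642868900965531)) 0.11809250385970707
```

{"op": "play_rows", "data": {"motion": [[[-0.09,0.16,0],[0,0,0]],[[0,0,0.6],[0,0,0]],[[0,0,0.7],[0,0,0]],[[0,0,0.7],[0,0,0]],[[0,0,0.7],[0,0,0]],[[0,0,0.6],[0,0,0]],[[0,0,0.4],[0,0,0]],[[0,0,0.3],[0,0,0]],[[0,0,0],[0,0,0]],[[0,0,0],[0,0,0]]]}}

```text
clock: 8.38
tool_pos: [0.5305, -0.0863, 0.0768]
orientation: [0.799, 0.601, -0.0, -0.0]
force: [0.6, 0.4, -1.8]
grip_width: 0.0526
```

{"op": "play_rows", "data": {"motion": [[[0,0,0.2],[0,0,0]],[[0,0,0.1],[0,0,0]],[[0,0,0],[0,0,0]],[[0,0,0],[0,0,0]]]}}

```text
clock: 8.72
tool_pos: [0.5306, -0.0863, 0.074]
orientation: [0.799, 0.601, 0.0, 0.0]
force: [0.2, 0.1, -1.7]
grip_width: 0.0532
```

{"op": "play_rows", "data": {"motion": [[[0,0,0.2],[0,0,0]],[[0,0,0.2],[0,0,0]],[[0,0,0.1],[0,0,0]],[[0,0,0],[0,0,0]],[[0,0,0],[0,0,0]]]}}

```text
clock: 9.13
tool_pos: [0.5302, -0.0862, 0.0687]
orientation: [0.799, 0.601, -0.0, -0.0]
force: [-1.8, 0.0, -2.5]
grip_width: 0.0534
```

{"op": "play_rows", "data": {"motion": [[[0,0,0.1],[0,0,0]],[[0,0,0.1],[0,0,0]],[[0,0,0],[0,0,0]],[[0,0,0],[0,0,0]]]}}

```text
clock: 9.47
tool_pos: [0.5302, -0.0862, 0.0668]
orientation: [0.799, 0.601, -0.0, -0.0]
force: [-3.3, 2.2, 1.0]
grip_width: 0.0529
```

{"op": "play_rows", "data": {"motion": [[[0.02,-0.08,0],[0,0,0]],[[0,0,0],[0,0,0]],[[0,0,0],[0,0,0]]]}}

```text
clock: 9.72
tool_pos: [0.5299, -0.0859, 0.067]
orientation: [0.799, 0.601, 0.0, 0.0]
force: [-1.9, -0.1, -1.6]
grip_width: 0.0532
```

{"op": "play_rows", "data": {"motion": [[[0,0,0.06],[0,0,0]],[[0,0,0.05],[0,0,0]],[[0,0,0],[0,0,0]],[[0,0,0],[0,0,0]]]}}

```text
clock: 10.05
tool_pos: [0.5298, -0.0859, 0.0658]
orientation: [0.799, 0.601, -0.0, -0.0]
force: [-2.5, 1.0, 0.0]
grip_width: 0.0527
```

{"op": "play_rows", "data": {"motion": [[[0,-0.1,0],[0,0,0]],[[0,0,0.05],[0,0,0]],[[0,0,0.05],[0,0,0]],[[0,0,0],[0,0,0]],[[0,0,0],[0,0,0]]]}}

```text
clock: 10.47
tool_pos: [0.529, -0.0857, 0.0648]
orientation: [0.799, 0.601, 0.0, 0.0]
force: [0.5, 0.1, -1.4]
grip_width: 0.0531
```

{"op": "play_rows", "data": {"motion": [[[0,0,0.05],[0,0,0]],[[0,0,0],[0,0,0]],[[0,0,0],[0,0,0]]]}}

```text
clock: 10.72
tool_pos: [0.5289, -0.0856, 0.0643]
orientation: [0.799, 0.601, -0.0, 0.0]
force: [-0.6, -0.6, -1.5]
grip_width: 0.0532
```

{"op": "play_rows", "data": {"motion": [[[0,0,0.05],[0,0,0]],[[0,0,0.05],[0,0,0]],[[0,0,0],[0,0,0]],[[0,0,0],[0,0,0]]]}}

```text
clock: 11.05
tool_pos: [0.5288, -0.0856, 0.0633]
orientation: [0.799, 0.601, -0.0, -0.0]
force: [-1.4, 0.0, -1.9]
grip_width: 0.053
```

{"op": "play_rows", "data": {"motion": [[[0,0,0.05],[0,0,0]],[[0,0,0],[0,0,0]],[[0,0,0],[0,0,0]]]}}

```text
clock: 11.3
tool_pos: [0.5288, -0.0856, 0.0629]
orientation: [0.799, 0.601, -0.0, -0.0]
force: [-1.6, 0.1, -0.0]
grip_width: 0.0529
```

{"op": "play_rows", "data": {"motion": [[[0,-0.03,0.05],[0,0,0]],[[0,0,0.05],[0,0,0]],[[0,0,0],[0,0,0]],[[0,0,0],[0,0,0]]]}}

```text
clock: 11.63
tool_pos: [0.5289, -0.0856, 0.0621]
orientation: [0.799, 0.601, 0.0, 0.0]
force: [-1.9, 1.2, 5.8]
grip_width: 0.0532
```

{"op": "play_rows", "data": {"motion": [[[0,0,0.05],[0,0,0]],[[0,0,0],[0,0,0]],[[0,0,0],[0,0,0]]]}}

```text
clock: 11.88
tool_pos: [0.529, -0.0856, 0.0619]
orientation: [0.799, 0.601, 0.0, 0.0]
force: [-2.8, 0.4, 9.1]
grip_width: 0.053
```

{"op": "play_rows", "data": {"motion": [[[0,0,0],[0,0,0]],[[0,0,0],[0,0,0]],[[0,0,0],[0,0,0]],[[0,0,0],[0,0,0]],[[0,0,0],[0,0,0]],[[0,0,0],[0,0,0]],[[0,0,0],[0,0,0]],[[0,0,0],[0,0,0]]]}}

```text
clock: 12.55
tool_pos: [0.529, -0.0856, 0.0619]
orientation: [0.799, 0.601, 0.0, 0.0]
force: [-2.5, 2.2, 9.6]
grip_width: 0.0529
```

```bash
python3 - <<'E'
from h import *
c=cam("scene"); im=np.array(bot.camera("scene"))[:,:,::-1]; s=bot.sense(); print(s['force'],s['tool_pos'],s['clock'])
print(proj(c,[.529,-.0856,.1]),proj(c,[.529,-.0856,.076]),proj(c,[.529,-.0856,.058]))
cv2.imwrite("pics/s5c.png",cv2.resize(im[140:260,290:450],(800,600),interpolation=cv2.INTER_CUBIC))
E
```

```text
[-2.70357715  0.98921388  9.14372833] [ 0.52900489 -0.085634    0.06187062] 12.6
[365.81946016 210.67530133] [365.56358034 218.49409056] [365.37399358 224.28719641]
```

View pics/s5c.png

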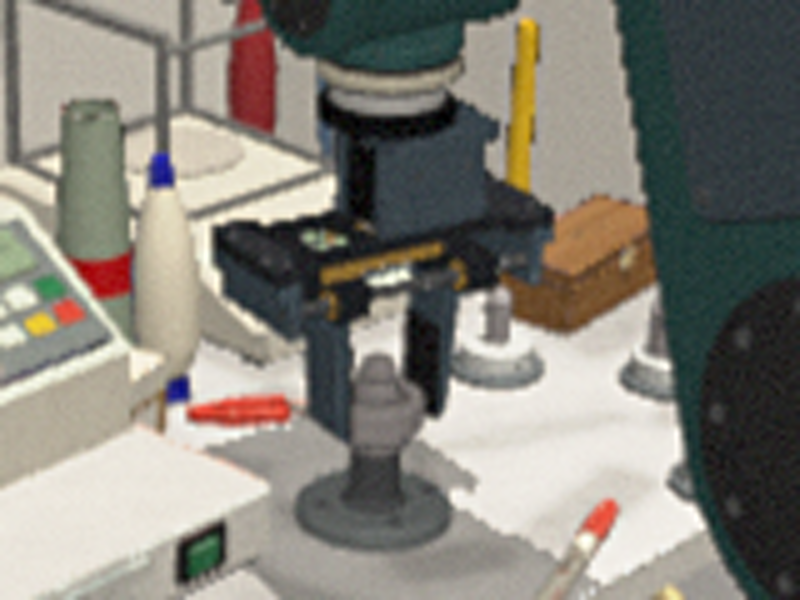

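The ring sits low on the taper, just above the column in the crop around (385,420), and it is level. Its underside is about 42 mm below the tip under about 10 N, so it is in the lower band and goes on the thick post. I'll lift it off and take a closer look at that post.

{"op": "play_rows", "data": {"motion": [[[0,0,-0.3],[0,0,0]],[[0,0,-0.7],[0,0,0]],[[0,0,-1.5],[0,0,0]],[[0,0,-2.5],[0,0,0]],[[0,0,-3],[0,0,0]],[[0,0,-3.5],[0,0,0]],[[0,0,-3.5],[0,0,0]],[[0,0,-2.5],[0,0,0]],[[0,0,-0.5],[0,0,0]],[[0,0,0],[0,0,0]]]}}

```text
clock: 13.43
tool_pos: [0.5294, -0.0857, 0.2433]
orientation: [0.799, 0.601, 0.001, 0.001]
force: [0.8, 0.0, -2.0]
grip_width: 0.053
```

{"op": "play_rows", "data": {"motion": [[[-3.2,1.8,0],[0,0,0]],[[-3.2,1.8,0],[0,0,0]],[[-3.2,1.8,0],[0,0,0]],[[-3.2,1.8,0],[0,0,0]],[[-3.2,1.8,0],[0,0,0]],[[-3.2,1.8,0],[0,0,0]],[[-3.2,1.8,0],[0,0,0]],[[-3.2,1.7,0],[0,0,0]],[[0,0,0],[0,0,0]],[[0,0,0],[0,0,0]]]}}

```text
clock: 14.27
tool_pos: [0.5938, -0.3723, 0.2384]
orientation: [0.8, 0.6, -0.001, -0.002]
force: [-0.8, 0.5, -1.7]
grip_width: 0.0528
```

```bash
python3 - <<'E'
from h import *
n="wrist"
c,im=shot(n,"w6"); s=bot.sense();print(s['tool_pos'],s['force'],s['clock'],s['grip_width'])
R=Ro.from_quat(s["orientation"]).as_matrix()
for k in ("post_thick_seat","post_slim_seat","post_middle_seat"):
    for d in bot.pinpoint(n,k)[:2]:
        uv=np.array(d["position"])*[640,480]; X=ray(c,uv,.02); print(k,round(d["p"],2),uv.round(1),X.round(4),(R.T@(X-s['tool_pos'])).round(4))
E
```

```text
[ 0.59376935 -0.3710573   0.23876616] [ 0.88787711  0.69366699 -1.68588959] 14.3167 0.05276444924494241
post_slim_seat 0.57 [400.1 202.6] [ 0.6089 -0.2875  0.02  ] [ 0.0842 -0.0081  0.2189]
```

View pics/w6.png

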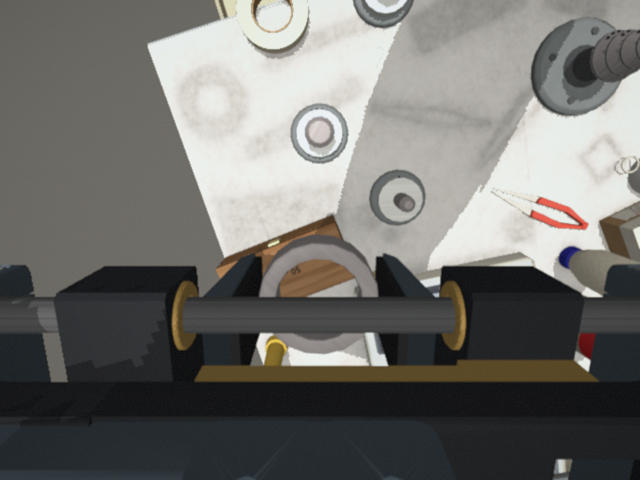

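Candidate thick post at (320,132), thinner post at (403,200), with the third cut off at the top edge. I'll check the diameter and fit the position.

```bash
python3 - <<'E'
from h import *
from scipy.optimize import least_squares
p_=bot.camera_params("wrist");Wi=np.linalg.inv(np.array(p_["hand_eye"]));c=(np.array(p_["intrinsics"]),Wi[:3,:3],Wi[:3,3])
tz=bot.sense()["tool_pos"][2]
g=cv2.GaussianBlur(cv2.imread("pics/w6.png",0),(3,3),0).astype(np.float32)
def fit(cen,r0,r1,degs,z,sg):
    X=[]
    for a in np.deg2rad(degs):
        rs=np.arange(r0,r1,.2); x=cen[0]+rs*np.cos(a); y=cen[1]+rs*np.sin(a)
        v=cv2.remap(g,x[None].astype(np.float32),y[None].astype(np.float32),1)[0]
        k=(sg*np.diff(v)).argmax(); X.append(ray(c,(x[k],y[k]),z)[:2])
    X=np.array(X); r=least_squares(lambda q:np.hypot(*(X-q[:2]).T)-q[2],[0,-.08,.02],loss="soft_l1",f_scale=.0005)
    return (r.x*1e3).round(2),(np.median(abs(r.fun))*1e3).round(2)
d=np.r_[0:360:4]
print("top",fit((320,131),9,19,np.r_[150:390:4],tz-.056,-1))
print("foot",fit((320,133),25,33,d,tz-.006,1))
print("seat",fit((320,132.5),18,26,d,tz-.02,-1))
print("slim top",fit((404,201.5),5,13,d,tz-.056,-1))
cv2.imwrite("pics/w6c.png",cv2.resize(cv2.imread("pics/w6.png")[80:180,255:395],(700,500),interpolation=cv2.INTER_CUBIC))
E
```

```text
top (array([  1.57, -78.39,   9.57]), np.float64(0.22))
foot (array([  1.57, -78.06,  29.81]), np.float64(0.18))
seat (array([  1.45, -78.29,  22.68]), np.float64(0.22))
slim top (array([ 82.5 , -13.65,   5.79]), np.float64(0.51))
```

View pics/w6c.png

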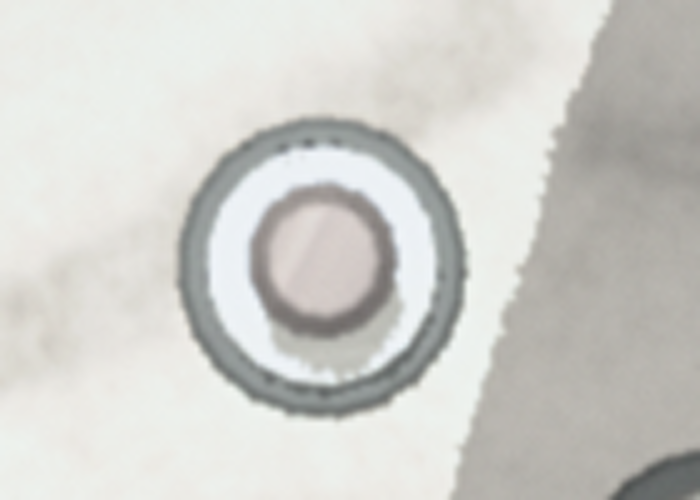

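The thick post fits: about 28 mm body, 46 mm seat, 60 mm foot. The other post here is clearly slim. I'll move over the thick one and lower.

{"op": "play_rows", "data": {"motion": [[[0,-2.6,0],[0,0,0]],[[0,-2.7,0],[0,0,0]],[[0,-2.6,0],[0,0,0]],[[0,0,2.5],[0,0,0]],[[0,0,3.5],[0,0,0]],[[0,0,3.5],[0,0,0]],[[0,0,3.0],[0,0,0]],[[0,0,2.0],[0,0,0]],[[0,0,1.0],[0,0,0]],[[0,0,0],[0,0,0]]]}}

```text
clock: 15.3
tool_pos: [0.5179, -0.3478, 0.0844]
orientation: [0.799, 0.601, -0.0, -0.002]
force: [0.1, 0.7, -1.3]
grip_width: 0.0529
```

{"op": "play_rows", "data": {"motion": [[[0,0,0.8],[0,0,0]],[[0,0,0.8],[0,0,0]],[[0,0,0.6],[0,0,0]],[[0,0,0],[0,0,0]],[[0,0,0],[0,0,0]]]}}

```text
clock: 15.72
tool_pos: [0.5189, -0.3493, 0.0645]
orientation: [0.799, 0.601, 0.0, 0.0]
force: [0.8, 0.6, -1.8]
grip_width: 0.0532
```

{"op": "play_rows", "data": {"motion": [[[0,0,0.5],[0,0,0]],[[0,0,0.5],[0,0,0]],[[0,0,0],[0,0,0]],[[0,0,0],[0,0,0]]]}}

```text
clock: 16.05
tool_pos: [0.5187, -0.3491, 0.054]
orientation: [0.799, 0.601, -0.0, -0.0]
force: [-0.8, 0.3, -1.2]
grip_width: 0.0535
```

{"op": "play_rows", "data": {"motion": [[[0,0,0.6],[0,0,0]],[[0,0,0.6],[0,0,0]],[[0,0,0.6],[0,0,0]],[[0,0,0.4],[0,0,0]],[[0,0,0],[0,0,0]],[[0,0,0],[0,0,0]]]}}

```text
clock: 16.55
tool_pos: [0.5187, -0.3491, 0.0319]
orientation: [0.799, 0.601, -0.0, -0.0]
force: [-0.5, 0.5, -1.1]
grip_width: 0.053
```

{"op": "play_rows", "data": {"motion": [[[0,0,0.3],[0,0,0]],[[0,0,0.2],[0,0,0]],[[0,0,0.1],[0,0,0]],[[0,0,0],[0,0,0]],[[0,0,0],[0,0,0]]]}}

```text
clock: 16.97
tool_pos: [0.5189, -0.3492, 0.0263]
orientation: [0.799, 0.601, -0.0, -0.0]
force: [0.2, 0.5, -1.2]
grip_width: 0.0529
```

{"op": "play_rows", "data": {"motion": [[[0,0,0.1],[0,0,0]],[[0,0,0],[0,0,0]],[[0,0,0],[0,0,0]]]}}

```text
clock: 17.22
tool_pos: [0.5188, -0.3492, 0.0253]
orientation: [0.799, 0.601, -0.0, -0.0]
force: [-0.0, 0.5, -2.5]
grip_width: 0.0526
```

{"op": "play_rows", "data": {"motion": [[[0,0,0.1],[0,0,0]],[[0,0,0],[0,0,0]],[[0,0,0],[0,0,0]]]}}

```text
clock: 17.47
tool_pos: [0.5188, -0.3492, 0.0243]
orientation: [0.799, 0.601, -0.0, -0.0]
force: [-0.5, -0.2, -3.0]
grip_width: 0.0531
```

{"op": "play_rows", "data": {"motion": [[[0,0,0.05],[0,0,0]],[[0,0,0],[0,0,0]],[[0,0,0],[0,0,0]]]}}

```text
clock: 17.72
tool_pos: [0.5189, -0.3493, 0.024]
orientation: [0.799, 0.601, -0.0, 0.0]
force: [-1.5, 1.1, 2.5]
grip_width: 0.0532
```

Contact with the seat came at the expected height (TCP 0.024). I'll release and lift.

{"op": "play_rows", "data": {"motion": [[[0,0,0],[0,0,0]],[[0,0,0],[0,0,0]],[[0,0,0],[0,0,0]],[[0,0,0],[0,0,0]],[[0,0,0],[0,0,0]],[[0,0,0],[0,0,0]],[[0,0,0],[0,0,0]],[[0,0,0],[0,0,0]]], "jaw": -1}}

```text
clock: 18.38
tool_pos: [0.5189, -0.3492, 0.0238]
orientation: [0.799, 0.601, -0.0, 0.0]
force: [0.3, -0.3, 0.9]
grip_width: 0.0912
```

{"op": "play_rows", "data": {"motion": [[[0,0,-1],[0,0,0]],[[0,0,-2],[0,0,0]],[[0,0,-3.5],[0,0,0]],[[0,0,-3.5],[0,0,0]],[[0,0,-3.5],[0,0,0]],[[0,0,-3.5],[0,0,0]],[[0,2.5,-3],[0,0,0]],[[0,3,0],[0,0,0]],[[0,2.5,0],[0,0,0]],[[0,0,0],[0,0,0]]]}}

```text
clock: 19.22
tool_pos: [0.5991, -0.3725, 0.2257]
orientation: [0.799, 0.601, 0.001, 0.002]
force: [0.2, -0.1, 0.0]
grip_width: 0.0912
```

```bash
python3 - <<'E'
from h import *
c,im=shot("wrist","w7"); s=bot.sense();print(s['tool_pos'],s['force'],s['clock'],s['grip_width'])
u=proj(c,[.5188,-.3492,.038]); print(u)
x,y=int(u[0])-70,max(0,int(u[1])-52)
cv2.imwrite("pics/w7c.png",cv2.resize(im[y:y+105,x:x+140,::-1],(700,525),interpolation=cv2.INTER_CUBIC))
E
```

```text
[ 0.59709092 -0.37177695  0.22468541] [ 0.83394932  0.55279702 -0.75137542] 19.2667 0.09095918443574265
[317.67484361 124.74170378]
```

View pics/w7c.png

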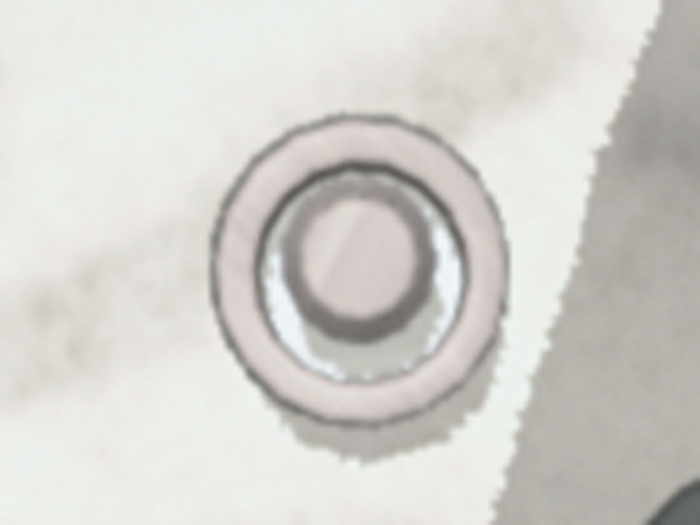

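The ring lies flat around the thick post: ring centre at crop (360,270), post at (360,262), so about 1–2 mm off. The gripper is clear, so I'll hand in.

```bash
python3 -c "
from station import bot
print(bot.hand_in(), bot.sense()['clock'])"
```

```text
the job is handed in; nothing more can be done
the job is handed in; nothing more can be done
```

The ring from the pad is on the thick post, lying flat, and the job is handed in. No verdict came back. The clock read about 19 s of the 50 s allowed at my last reading before handing in.

- **Gauging:** the ring stopped with its underside about 42 mm below the tip, which is the lower band. The bore of about 38 mm I had measured by camera agrees. I held it level there for more than 0.6 s; allowing for the ring's weight, the push was about 10–11 N. On the way down it touched one side of the taper lightly (about 4 N sideways), so I shifted it about 2 mm to centre it.
- **Placing:** it met the seat at the expected height. The last wrist picture shows it flat, about 1–2 mm off the post's axis, with the gripper open and well clear.
- **Disagreements:** the wrist camera's estimates differed by 1–3 mm between distances, and the gauge contact forces settled them. The detector missed the thick post in the last close view, so I identified it by its size of about 28 mm.
- **Not checked:** I took no last picture of the tray or the other items. The arm passed over them only at height and met no unexpected forces.

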